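# Load a filter module on the inspection dial and index it under the camera

### The job

Take the filter module waiting at the bottom of the sloping feed chute and lay it, without dropping it, in the empty front nest of the inspection dial: blue lid up, its two gold jacks pointing outwards, one either side of the nest's steel button. Then turn the dial a quarter turn anticlockwise (seen from above), so that the module clicks home under the camera. Keep the two modules already on the dial in their nests and leave the bottle and the wrench alone.

Things in the scene. Friction and masses are not known exactly. Their poses are not given: they have to be found in the camera images.
- module: waiting RF filter module, about 0.11 kg, lying lid up on the chute's 30 degree slope. Housing 36 mm (own x) by 56 mm (y) by 20 mm high (z); origin at the centre of its underside. Own z: out of the blue lid. Own +x: the way its two gold jacks point (uphill at the start); they are 8 mm dia, 12 long, at y = +-14 mm, 10 mm above the underside. Its bare ends (y = +-28 mm) are for gripping, 56 mm across
- module_mid (a point): centre of the module's housing, 10 mm above its underside; axes as module
- module_jacks (a point): point midway between the tips of the module's two jacks, 30 mm along own x from module_mid
- chute_bed (a point): point on the fixed steel chute's bed, 39 mm above the bench, under the middle of the waiting module. The bed falls 30 degrees towards the chute's own -x (roughly towards the robot) to a 12 mm high stop that holds the module. Here it is 38 mm wide, so the module's ends overhang 9 mm, free for the fingers down to the foot 9 mm above the bench; uphill of the jacks are side guides 18 mm high
- dial (a joint): dial angle (rad), 0 at the start, growing anticlockwise from above. A sprung ball clicks at 0 and every quarter turn (1.571): it centres the dial from within 0.07 rad, resists from 0.27 rad away and pushes it back out from 0.13 to 0.27; elsewhere friction holds the dial. At a post: about 3.3 N to leave a click, 4.4 N to enter one, 0.7 N between; turns half a turn either way
- dial_axis (a point): centre of the dial's top face on its vertical axis, 48 mm above the bench, fixed to the base. Axes are the base's: -x the load side towards the robot (yellow mark), -y the camera stand's side. Dial: aluminium plate 300 mm dia, 12 mm thick, on a 320 x 400 mm base plate 12 mm thick
- nest_front (a point): floor centre of the empty nest nearest the robot: 100 mm from the axis, 24 mm above the dial, 72 above the bench. Axes are the dial's: at the start its -x points outwards. The seated module lies flat, module_mid 10 mm above this point, its back edge 2 mm from the nest's inner wall and its jack side 2 mm from a steel button that stands between the jacks (form: see nest_left)
- nest_left (a point): the same point of the empty left nest (dial's +y side), not used. Each nest is a black pedestal 44 mm wide, so a seated module's ends overhang it by 6 mm, free for the fingers down to the dial. Inner wall: 13 mm high, leaning back above 6 mm as a lead-in. Steel button: a 16 mm dia disc on a radial axis 8 mm above the floor, from 20 to 29 mm out, chamfered inwards; 2 mm play to each jack
- nest_right (a point): the same point of the nest that starts under the camera, holding another module; moves with the dial
- nest_far (a point): the same point of the far nest, holding another module; moves with the dial
- camera_spot (a point): point under the camera, fixed to the base, 100 mm from the axis on its -y side, where a nest's floor centre rests at each click. The lens ends 218 mm above the bench; camera body 36 x 36 mm, up to 305 mm; its 20 mm column stands 105 mm farther out, 302 mm high
- post_front_left (a point): centre of the top of one of the four upright turning posts of the dial, 130 mm from its axis, midway between the front and left nests at the start; moves with the dial. Each post is a red round grip 20 mm dia from 18 to 62 mm above the dial (top 110 mm above the bench); push it or pinch it from above
- post_front_right (a point): top of the post midway between the front nest and the right nest at the start; moves with the dial
- post_far_left (a point): top of the post midway between the left and far nests at the start; moves with the dial
- post_far_right (a point): top of the post midway between the far and right nests at the start; moves with the dial
- module_b: same kind of module, loose, lying lid up in the right nest under the camera at the start; origin at the centre of its underside, z out of the lid, +x the way its jacks point; rides on the dial
- module_c: same kind of module, loose, lying lid up in the far nest at the start; origin and axes as module_b; rides on the dial
- bottle: white plastic bottle with a red cap, 48 mm dia, 120 mm high, standing on the green mat; origin at the centre of its underside
- wrench: steel spanner 150 mm long lying on the mat; origin at the centre of its underside, along own x
Things that resemble listed ones, but are neither listed nor needed, are in the scene too. What is shaped like the module but green is not meant. Leave any pink look-alike of the module_b alone.

How it is judged:
By the outcome, as a careful person would: the job done as asked, in the order asked, and still so for the second after the job is handed in, with the robot touching nothing.
It also fails if it takes over 64 s, if anything falls off the work surface, if the arm or the gripper's body presses on something with over 40 N, if the wrist force passes 120 N, or if a joint passes its speed limit or range.

### The arm

A 6-joint arm with a two-finger parallel gripper is mounted at the origin on the work surface. World frame = base frame: x ahead of the robot, y to its left, z up, the work surface at z = 0. Lengths are in m, angles in rad, forces in N, time in s.
With the tool pointing down it reaches from about 0.325 to 0.9 m from the base axis. Payload 3.5 kg.
Tool frame: the origin (TCP) lies on the centre line of the jaws, within the pads' length; the fingertips stand robot.tips_ahead ahead of it and the grasp point (between the pads) lies 11 mm behind it (robot.tips_ahead is the distance from the TCP to the fingertips, in m); x points along the fingers, y is the direction in which the jaws open and shut, and the axes are right-handed (so a half turn about x gives the same grasp; the last joint's range is limited). The gripper opens to 85 mm and grips with 20 to 120 N. Pads are 22 mm wide; open, the fingers measure 114 mm over their backs; the gripper's body (76 mm by 85 mm) begins 54 mm behind the grasp point. The pads swing forward as they close: fully open they stand 13 mm farther back than shut.
Start: joints at [1.043, 0.276, -0.026, 1.268, 0, 1.467], TCP at [0.258, 0.569, 0.239] pointing down, gripper open.
Joint ranges: [-3.12, 3.12], [-0.85, 1.88], [-1.08, 1.24], [-1.95, 2.15], [-1.57, 1.53], [-3.14, 3.14]. Speed limits (rad/s): [2.57, 2.57, 3.14, 3.14, 3.14, 3.14].

### API

Orientations are given as a unit quaternion [x, y, z, w].
In Python, from station import robot gives the robot as it stands.
- The arm moves only by the tool play_rows, never from a script. Its argument "deltas" is a list that holds one entry, the list of rows, each a list of 5 numbers: the closure, from 0 (fully open) to 1 (shut), then the shift along the tool's x, y, z in mm, then the turn about the tool's x in rad. In form: [[[gripper, x, y, z, yaw], ...]]. A call has 1 to 12 rows; each row shifts and turns the commanded pose from where the row before left it, along the tool's axes as they then stand; what a row does not reach is not made up. A row lasts 1/12 s, in which the tool goes at most 41.7 mm and 7.16 degrees, less where a joint would pass 70% of its speed; a pose out of reach is approached as far as the arm can. A call with a gripper value outside its range is refused whole. The fingers move at their own pace and stop on an object; "newtons" is the grip in N (left out, the last holds). Time passes only in rows, so rows that do not move let the fingers close. It gives the time, the measured TCP pose, the force and the opening at its end, in the units of the state.
- robot.get_state(): the state, without advancing time (a new reading comes with each control period).
- robot.get_image(name): name is "side" or "top" or "wrist"; returns a dict with "img" (420x560x3 uint8, red, green, blue), "fovy" (degrees; the focal length in pixels is half the picture's height over the tangent of half this angle, whatever the lens; pixels are square), "cx", "cy" (the principal point, pixels), "T" (4x4, takes a point from camera to world coordinates). Camera axes: x right, y up, looking along -z (the intrinsics and any distortion apply to the point x, -y, -z); pixel columns grow to the right and rows downward; lengths in m; the calibration is good to about 2 mm. A picture is of the moment at which its call begins. There is no depth.
- robot.hand_in(): hands the job in, once; it reports no verdict.
The state is a dict: "t": time; "joints": joint angles; "joint_velocities": joint speeds; "joint_efforts": joint torques, N m; "eef_pos": TCP position; "orientation": TCP orientation; "ft_force": force on the tool from outside, world axes, zero at the start; "torque": the same for the moment, N m; "width": opening from 0.0 (shut) to 1.0 (fully open).
Only numpy, scipy, OpenCV 4.12 (cv2) and the standard library are available. Lean on these libraries where they do the work, as an engineer would, in place of code of your own. Each camera call takes 0.05 s, during which the arm holds its last target. There are 200 camera calls.

## Working session

There is one attempt and no reset: what is moved stays moved. The work goes in short steps, Python scripts to look and compute and a tool call to move; the robot and the scene stay as the last step left them, time stands still between calls to the robot, and variables do not carry over. Pictures are saved under pics/ and viewed, about 8 in all and at most 12, crops included, and the job is handed in when it is done.

Besides the shell and the picture viewer there is one more tool, called after ">>>" by a JSON object that holds its "op" and its "data", one argument or row to a line. play_rows: Moves the arm, as the interface text tells. Its arguments: {"type":"object","properties":{"deltas":{"type":"array"},"newtons":{"type":"number"}},"required":["deltas"]}

```bash
ls; mkdir -p pics
python3 - <<'E'
from station import robot
import cv2, numpy as np
print(robot.get_state(), robot.tips_ahead)
for n in ("top","side"):
    d=robot.get_image(n); cv2.imwrite(f"pics/{n}0.png",d["img"][:,:,::-1]); print(n,{k:d[k] for k in d if k!="img"})
    np.savez(f"{n}0.npz",**d)
E
```

```text
pics
{'t': 0.0, 'joints': array([ 1.04263056e+00,  2.77173370e-01, -2.78701386e-02,  1.26799660e+00,
        2.66831292e-05,  1.46739110e+00]), 'joint_velocities': array([ 0.00088243, -0.00041756, -0.00075569,  0.00053604,  0.00059805,
        0.00043565]), 'joint_efforts': array([-6.14320597e-04, -4.45514452e+01,  2.95199883e+01,  1.63803570e-02,
       -1.34244337e-04,  3.31537805e-06]), 'eef_pos': array([0.25718877, 0.56880645, 0.23813967]), 'orientation': array([ 0.14829789,  0.69147437, -0.14980018,  0.6909637 ]), 'ft_force': array([-0.09670466, -0.81799563, -0.91041107]), 'torque': array([0.01579431, 0.03724393, 0.00075181]), 'width': 0.9994707803693049} 0.008
top {'fovy': 56.81837281602375, 'cx': 282.81733048120134, 'cy': 210.6441768210084, 'T': array([[ 0.02792725,  0.99517352, -0.09407306,  0.40426623],
       [-0.99941626,  0.02965051,  0.01697037,  0.02415143],
       [ 0.01967777,  0.09354421,  0.99542065,  1.18311712],
       [ 0.        ,  0.        ,  0.        ,  1.        ]])}
side {'fovy': 57.83992652232902, 'cx': 275.4697860806717, 'cy': 212.57558509804335, 'T': array([[ 8.90176932e-01,  3.36919872e-01, -3.06708379e-01,
         1.93028815e-01],
       [-4.55614446e-01,  6.57219438e-01, -6.00398273e-01,
        -6.23317781e-01],
       [-7.11400844e-04,  6.74201461e-01,  7.38547144e-01,
         9.23251030e-01],
       [ 0.00000000e+00,  0.00000000e+00,  0.00000000e+00,
         1.00000000e+00]])}
```

View pics/top0.png

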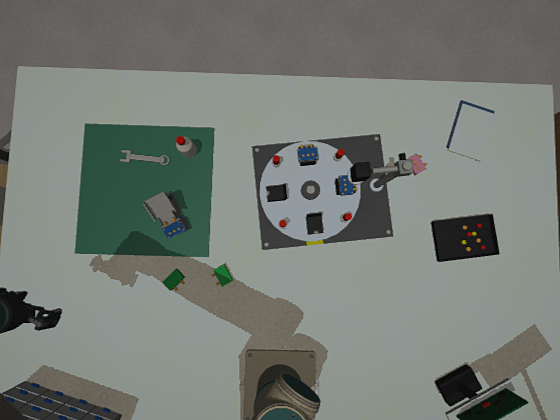

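View pics/side0.png

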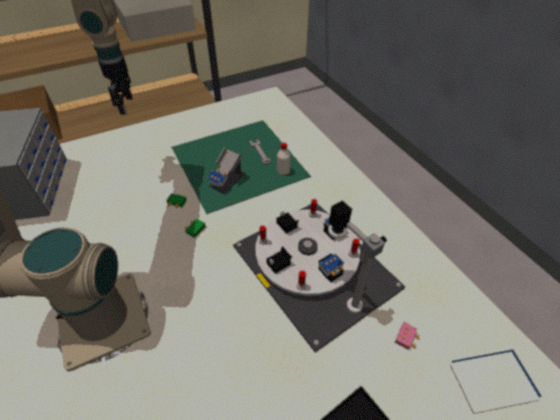

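The top view shows the chute and waiting module at about (170,220), the dial centred at (310,189) with its yellow mark at (315,242), the front nest empty at (315,222), and red posts at (276,160), (340,154), (347,217) and (283,224). The side view agrees. There are decoys: two green modules near (175,279) and (222,273), and a pink one near (418,162).

```bash
cat > h.py <<'E'
import cv2, numpy as np
from scipy.spatial.transform import Rotation as R
def K(d): 
    f=d["img"].shape[0]/2/np.tan(np.radians(float(d["fovy"]))/2); return f,float(d["cx"]),float(d["cy"])
def ray(d,uv):
    f,cx,cy=K(d); v=np.array([(uv[0]-cx)/f,-(uv[1]-cy)/f,-1.]); return d["T"][:3,3],d["T"][:3,:3]@v
def cast(d,uv,z):
    o,v=ray(d,uv); return o+v*(z-o[2])/v[2]
def castp(d,uv,p,n):
    o,v=ray(d,uv); return o+v*(np.dot(p-o,n)/np.dot(v,n))
def proj(d,P):
    f,cx,cy=K(d); q=(np.asarray(P)-d["T"][:3,3])@d["T"][:3,:3]; return np.stack([cx-f*q[...,0]/q[...,2],cy+f*q[...,1]/q[...,2]],-1)
def blobs(d,lo,hi,amin=15):
    hsv=cv2.cvtColor(np.ascontiguousarray(d["img"]),cv2.COLOR_RGB2HSV); m=cv2.inRange(hsv,np.array(lo),np.array(hi))
    if lo[0]==0 and hi[0]<=12: m|=cv2.inRange(hsv,np.array((170,lo[1],lo[2])),np.array((180,255,255)))
    n,l,s,c=cv2.connectedComponentsWithStats(m)
    return [(c[i],s[i],(l==i)) for i in range(1,n) if s[i,4]>=amin]
E
python3 - <<'E'
from h import *
t=dict(np.load("top0.npz")); s=dict(np.load("side0.npz"))
for d,n in((t,"top"),(s,"side")):
    print(n)
    for c,st,_ in blobs(d,(0,130,90),(10,255,255)): print(" red",c.round(1),st, cast(d,c,.11).round(4))
    for c,st,_ in blobs(d,(100,110,60),(125,255,255),20): print(" blue",c.round(1),st,cast(d,c,.06).round(4))
    for c,st,_ in blobs(d,(22,130,120),(35,255,255)): print(" yel",c.round(1),st,cast(d,c,.012).round(4))
big=cv2.resize(t["img"][120:270,60:240,::-1],None,fx=4,fy=4,interpolation=cv2.INTER_CUBIC); cv2.imwrite("pics/chute0.png",big)
E
```

```text
top
 red [179.5 139.5] [176 136   8   8  52] [0.6978 0.3018 0.11  ]
 red [340.4 151.5] [337 149   7   6  33] [ 0.6783 -0.1521  0.11  ]
 red [275.7 157.9] [273 155   7   7  38] [0.6541 0.0301 0.11  ]
 red [348. 216.] [345 213   7   7  37] [ 0.4961 -0.1759  0.11  ]
 red [282.5 222.7] [280 220   6   7  35] [0.472  0.0058 0.11  ]
 blue [463.6 117.1] [447 101  47  46 112] [ 0.8084 -0.5295  0.06  ]
 blue [307.1 153.2] [298 147  20  14 185] [ 0.6826 -0.062   0.06  ]
 blue [345.3 185.5] [339 175  15  20 172] [ 0.59   -0.1763  0.06  ]
 blue [173.2 228.8] [162 220  23  18 190] [0.4486 0.3189 0.06  ]
 blue [ 34.2 385.1] [ 31 383   7   5  20] [0.0075 0.6764 0.06  ]
 blue [ 22. 392.] [ 19 390   7   5  21] [-0.0115  0.7078  0.06  ]
 blue [ 47.2 400.8] [ 44 399   7   5  20] [-0.0333  0.6375  0.06  ]
 blue [ 35.3 408.9] [ 32 407   8   5  23] [-0.0551  0.6679  0.06  ]
 blue [ 72.3 409.4] [ 69 408   8   4  21] [-0.0545  0.5673  0.06  ]
 blue [ 61.1 417.8] [ 58 416   8   4  22] [-0.0771  0.596   0.06  ]
 yel [314.4 242.2] [307 240  16   5  61] [ 0.4224 -0.0935  0.012 ]
side
 red [283.4 144.4] [281 143   6   4  21] [0.7008 0.3098 0.11  ]
 red [313.8 201.2] [312 199   5   5  20] [0.653  0.0265 0.11  ]
 red [262.2 228.2] [260 226   6   5  25] [0.471  0.0021 0.11  ]
 red [355.7 241. ] [353 239   6   5  28] [ 0.6767 -0.1543  0.11  ]
 red [301.6 273.9] [299 271   7   7  36] [ 0.4941 -0.1789  0.11  ]
 blue [215.8 176.8] [208 170  16  13 100] [0.4472 0.3154 0.06  ]
 blue [330.5 262.8] [321 255  20  16 164] [ 0.6009 -0.1565  0.06  ]
 yel [262.8 280. ] [257 273  13  15  75] [ 0.4237 -0.0934  0.012 ]
```

View pics/chute0.png

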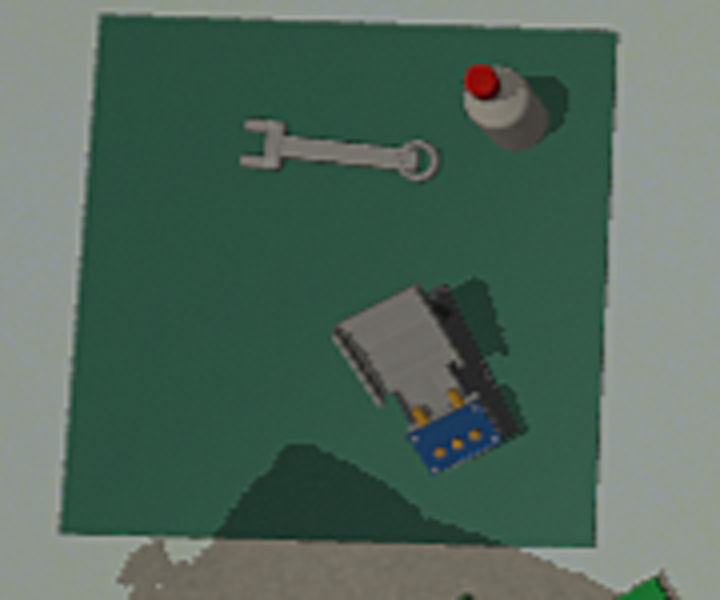

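Posts: opposite pairs are 260 mm apart, as they should be. The two views put the axis at (0.575,-0.073) and (0.574,-0.076), with a base yaw of 7.6 deg. Next is the module's lid pose on the tilted plane.

```bash
cat >> h.py <<'E'
def lid(d,near,zc=.0563,amin=60,sc=4,lo=(100,90,40),hi=(125,255,255),tilt=30.,phi=np.radians(29)):
    "lid rectangle on a plane tilted about the module's y; returns centre, yaw of +x, sizes"
    b=min((x for x in blobs(d,lo,hi,amin)),key=lambda x:np.hypot(*(x[0]-near)))
    m=b[2].astype(np.uint8); cs,_=cv2.findContours(m,cv2.RETR_EXTERNAL,cv2.CHAIN_APPROX_NONE)
    pts=max(cs,key=len)[:,0].astype(float); t=np.radians(tilt)
    for _ in range(6):
        c=cast(d,b[0],zc) if _==0 else c
        n=np.array([-np.sin(t)*np.cos(phi),-np.sin(t)*np.sin(phi),np.cos(t)])
        ex=np.array([np.cos(t)*np.cos(phi),np.cos(t)*np.sin(phi),np.sin(t)]); ey=np.cross(n,ex)
        q=np.array([castp(d,p,c,n)-c for p in pts]); q2=np.c_[q@ex,q@ey].astype(np.float32)
        (u,v),(w,h),a=cv2.minAreaRect(q2); a=(a+45)%90-45
        o,dr=ray(d,proj(d,c+ex*u+ey*v)); c=o+dr*(zc-o[2])/dr[2]
        phi+=np.radians(a)*.8
    return c,phi,(w,h),n,ex
E
python3 - <<'E'
from h import *
from station import robot
t=dict(np.load("top0.npz")); s=dict(np.load("side0.npz"))
for d,uv in((t,(173,229)),(s,(216,177))):
    c,phi,sz,n,ex=lid(d,uv); print(c.round(4),np.degrees(phi).round(1),np.round(np.array(sz)*1000,1),"mid",(c-.01*n).round(4))
st=robot.get_state(); Rm=R.from_quat(st["orientation"]).as_matrix(); print(Rm.round(3))
E
```

```text
[0.448  0.319  0.0563] 28.7 [56.2 37.2] mid [0.4523 0.3214 0.0476]
[0.4481 0.3184 0.0563] 28.0 [56.6 33.7] mid [0.4525 0.3207 0.0476]
[[-0.001  0.412  0.911]
 [-0.002  0.911 -0.412]
 [-1.    -0.002 -0.   ]]
```

Both views put module_mid at (0.4524, 0.321, 0.0476) with yaw 28.3 deg and a 56 mm width, so I'll go above it. The tool-y target angle is 118.3 deg, which is a turn of -0.92 rad.

>>> {"op": "play_rows", "data": {
  "deltas": [
    [[0,0,0,0,-0.115],[0,0,0,0,-0.115],[0,0,0,0,-0.115],[0,0,0,0,-0.115],[0,0,0,0,-0.115],[0,0,0,0,-0.115],[0,0,0,0,-0.115],[0,0,0,0,-0.115]]
  ],
  "newtons": 20
}}

```text
t: 0.77
eef_pos: [0.2574, 0.569, 0.2386]
orientation: [-0.176, 0.685, 0.175, 0.685]
ft_force: [0.2, 0.4, -0.2]
width: 1.005
```

>>> {"op": "play_rows", "data": {
  "deltas": [
    [[0,5,-31,5.4,0],[0,5,-31,5.4,0],[0,5,-31,5.4,0],[0,5,-31,5.4,0],[0,5,-31,5.4,0],[0,5,-31,5.4,0],[0,5,-31,5.4,0],[0,5,-31,5.4,0],[0,5,-31,5.4,0],[0,5,-31,5.4,0],[0,0,0,0,0],[0,0,0,0,0]]
  ]
}}

```text
t: 1.77
eef_pos: [0.4527, 0.3209, 0.1885]
orientation: [-0.172, 0.686, 0.172, 0.685]
ft_force: [0.2, 0.2, -0.2]
width: 1.004
```

```bash
cat >> h.py <<'E'
def go(st,target,yang):
    "tool-axis shift (mm) to put the TCP at target, and turn to give tool y the angle yang (deg)"
    M=R.from_quat(st["orientation"]).as_matrix(); a=np.degrees(np.arctan2(M[1,1],M[0,1]))
    return "shift mm",(M.T@(np.asarray(target)-st["eef_pos"])*1000).round(1),"turn",round(float(-np.radians((yang-a+180)%360-180)),4),"yang",round(float(a),2),"tcp",st["eef_pos"].round(4),"F",st["ft_force"].round(1),"w",round(st["width"],3),"t",st["t"]
E
python3 - <<'E'
from h import *
from station import robot
d=robot.get_image("wrist"); np.savez("w1.npz",**d); cv2.imwrite("pics/w1.png",d["img"][:,:,::-1]); print(d["T"].round(4),d["fovy"])
print(go(robot.get_state(),(.4524,.321,.0476-.011),118.3))
print(proj(d,np.array([[.4524,.321,.0476],[.448,.319,.0563]])))
E
```

```text
[[-0.4731 -0.8467 -0.2435  0.3913]
 [ 0.881  -0.4543 -0.1321  0.2878]
 [ 0.0012 -0.277   0.9609  0.3229]
 [ 0.      0.      0.      1.    ]] 60.20887655441196
('shift mm', array([152.2,  -0.9,  -0. ]), 'turn', -0.0001, 'yang', 118.29, 'tcp', array([0.4522, 0.3219, 0.1888]), 'F', array([-0.4, -0.3, -0.6]), 'w', 0.999, 't', 1.8167)
[[277.0514899  198.53530519]
 [277.48874718 195.17048716]]
```

View pics/w1.png

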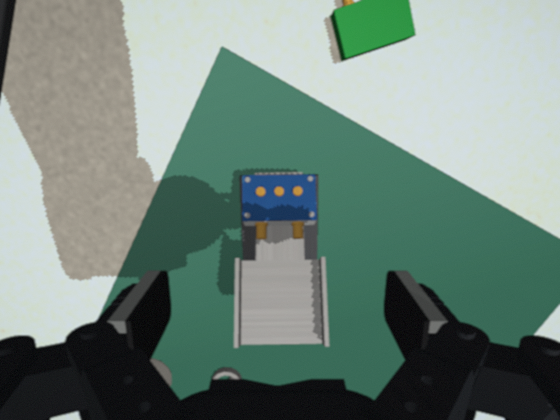

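The wrist view shows the module square to the jaws, with the lid at columns 240-318 and rows 173-222, jacks at (262,230) and (298,230), and the guides farther uphill. Its centre is about 2 px from the prediction, so I'll compute the correction.

Run:
```python
from h import *
from station import robot
d=dict(np.load("w1.npz"))
c,phi,sz,n,ex=lid(d,(279,197),lo=(100,90,25),amin=800); mid=c-.01*n
print(c.round(4),np.degrees(phi).round(1),np.round(np.array(sz)*1000,1),"mid",mid.round(4))
print(go(robot.get_state(),mid-[0,0,.011],np.degrees(phi)+90))
```

```text
[0.4488 0.3203 0.0563] 29.2 [35.9 56.9] mid [0.4531 0.3227 0.0476]
('shift mm', array([152.2,   0.2,   1.4]), 'turn', -0.0159, 'yang', 118.29, 'tcp', array([0.4522, 0.3219, 0.1888]), 'F', array([-0.4, -0.3, -0.6]), 'w', 0.999, 't', 1.8167)
```

>>> {"op": "play_rows", "data": {
  "deltas": [
    [[0,15,0,0.3,-0.004],[0,15,0,0.3,-0.004],[0,15,0,0.3,-0.004],[0,15,0,0,0],[0,15,0,0,0],[0,15,0,0,0],[0,15,0,0,0],[0,15,0,0,0],[0,10,0,0,0],[0,10,0,0,0],[0,7,0,0,0],[0,7,0,0,0]]
  ]
}}

```text
t: 2.82
eef_pos: [0.4531, 0.3233, 0.035]
orientation: [-0.178, 0.684, 0.178, 0.685]
ft_force: [0.3, -1.0, 0.2]
width: 1.003
```

>>> {"op": "play_rows", "data": {
  "deltas": [
    [[0,0,0,0,0],[0.2,0,0,0,0],[0.25,0,0,0,0],[0.3,0,0,0,0],[0.35,0,0,0,0],[0.4,0,0,0,0],[0.5,0,0,0,0],[0.5,0,0,0,0],[0.5,0,0,0,0]]
  ],
  "newtons": 30
}}

```text
t: 3.57
eef_pos: [0.4538, 0.3231, 0.0362]
orientation: [-0.177, 0.684, 0.177, 0.685]
ft_force: [-0.9, 0.5, 6.9]
width: 0.647
```

Run:
```python
from h import *
from station import robot
d=robot.get_image("wrist"); np.savez("w2.npz",**d); cv2.imwrite("pics/w2.png",d["img"][:,:,::-1])
print(go(robot.get_state(),(.4531,.3227,.0346),119))
```

```text
('shift mm', array([ 1.6,  0. , -0.8]), 'turn', 0.0009, 'yang', 119.05, 'tcp', array([0.4538, 0.3231, 0.0362]), 'F', array([-1.1, -0.8,  5.4]), 'w', 0.653, 't', 3.6167)
```

View pics/w2.png

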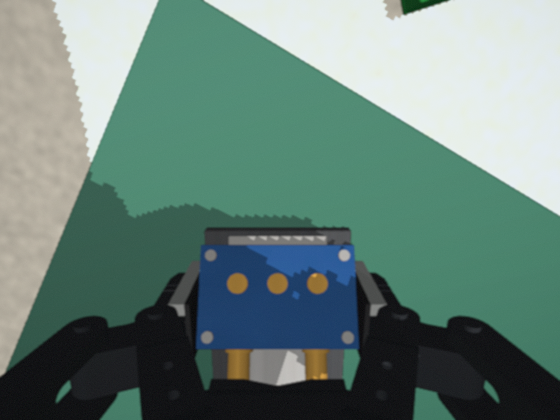

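The pads hold both bare ends (opening 55.5 mm), and the lid is centred between them at (278,297). Lift 140 mm.

>>> {"op": "play_rows", "data": {
  "deltas": [
    [[0.5,-3,0,0,0],[0.5,-5,0,0,0],[0.5,-8,0,0,0],[0.5,-12,0,0,0],[0.5,-16,0,0,0],[0.5,-16,0,0,0],[0.5,-16,0,0,0],[0.5,-16,0,0,0],[0.5,-16,0,0,0],[0.5,-16,0,0,0],[0.5,-12,0,0,0],[0.5,-4,0,0,0]]
  ]
}}

```text
t: 4.62
eef_pos: [0.4546, 0.3236, 0.1785]
orientation: [-0.177, 0.683, 0.178, 0.686]
ft_force: [0.2, 0.7, -1.1]
width: 0.649
```

>>> {"op": "play_rows", "data": {
  "deltas": [
    [[0.5,0,0,0,0.06],[0.5,0,0,0,0.12],[0.5,0,0,0,0.12],[0.5,0,0,0,0.12],[0.5,0,0,0,0.12],[0.5,0,0,0,0.12],[0.5,0,0,0,0.12],[0.5,0,0,0,0.12],[0.5,0,0,0,0.12],[0.5,0,0,0,0.12],[0.5,0,0,0,0.12],[0.5,0,0,0,0.12]]
  ]
}}

```text
t: 5.62
eef_pos: [0.4528, 0.3225, 0.1748]
orientation: [0.3, 0.64, -0.301, 0.64]
ft_force: [0.2, -0.3, -1.0]
width: 0.652
```

>>> {"op": "play_rows", "data": {
  "deltas": [
    [[0.5,0,0,0,0.12],[0.5,0,0,0,0.12],[0.5,0,0,0,0.12],[0.5,0,0,0,0.12],[0.5,0,0,0,0.12],[0.5,0,0,0,0.12],[0.5,0,0,0,0.12],[0.5,0,0,0,0.12],[0.5,0,0,0,0.12],[0.5,0,0,0,0.12],[0.5,0,0,0,0.12],[0.5,0,0,0,0.12]]
  ]
}}

```text
t: 6.62
eef_pos: [0.4527, 0.3225, 0.1748]
orientation: [-0.648, -0.283, 0.649, -0.283]
ft_force: [0.4, 0.0, -1.4]
width: 0.651
```

>>> {"op": "play_rows", "data": {
  "deltas": [
    [[0.5,0,0,0,0.12],[0.5,0,0,0,0.12],[0.5,0,0,0,0.12],[0.5,0,0,0,0.12],[0.5,0,0,0,0.12],[0.5,0,0,0,0.096],[0.5,0,0,0,0],[0.5,0,0,0,0]]
  ]
}}

```text
t: 7.28
eef_pos: [0.4881, 0.2292, 0.1749]
orientation: [-0.692, -0.124, 0.708, -0.073]
ft_force: [-0.1, -0.4, -2.3]
width: 0.652
```

Run:
```python
from h import *
from station import robot
print(go(robot.get_state(),(.4754+.03,-.0878,.175),277.6))
```

```text
('shift mm', array([-22.3, 308.6,  71.1]), 'turn', 0.1467, 'yang', -73.99, 'tcp', array([0.4881, 0.2292, 0.1749]), 'F', array([-0.1, -0.4, -2.3]), 'w', 0.652, 't', 7.2833)
```

Joint 6 reached its limit because I turned before translating, so the arm drifted. Going towards the nest lowers q1 and frees it.

>>> {"op": "play_rows", "data": {
  "deltas": [
    [[0.5,0,8,0,0],[0.5,0,15,0,0],[0.5,0,20,0,0],[0.5,0,20,0,0],[0.5,0,20,0,0],[0.5,0,20,0,0],[0.5,0,20,0,0],[0.5,0,20,0,0],[0.5,0,20,0,0],[0.5,0,15,0,0],[0.5,0,8,0,0],[0.5,0,0,0,0]]
  ]
}}

```text
t: 8.28
eef_pos: [0.5399, 0.0519, 0.1612]
orientation: [-0.692, -0.125, 0.707, -0.074]
ft_force: [0.8, 0.7, -0.8]
width: 0.65
```

Run:
```python
from h import *
from station import robot
s=robot.get_state(); print(s["joints"].round(3),R.from_quat(s["orientation"]).as_matrix().round(3))
print(go(s,(.4754+.03,-.0878,.175),277.6))
```

```text
[-0.058  0.206 -0.29   1.111  0.066  2.8  ] [[-0.032  0.277 -0.96 ]
 [ 0.068 -0.958 -0.279]
 [-0.997 -0.074  0.012]]
('shift mm', array([-22.2, 123.2,  72.3]), 'turn', 0.1491, 'yang', -73.86, 'tcp', array([0.5399, 0.0519, 0.1612]), 'F', array([ 0.8,  0.7, -0.8]), 'w', 0.65, 't', 8.2833)
```

The tool came out leaning by 4.3 deg to the arm's left. That was clipping at the upper q6 limit, and the row commands can't correct tilt directly. Clipping at the lower q6 limit should mirror the lean and cancel it. There's time for this, so I'll raise the tool and unwind.

>>> {"op": "play_rows", "data": {
  "deltas": [
    [[0.5,-10,0,0,-0.06],[0.5,-10,0,0,-0.12],[0.5,-10,0,0,-0.12],[0.5,-10,0,0,-0.12],[0.5,-10,0,0,-0.12],[0.5,-10,0,0,-0.12],[0.5,0,0,0,-0.12],[0.5,0,0,0,-0.12],[0.5,0,0,0,-0.12],[0.5,0,0,0,-0.12],[0.5,0,0,0,-0.12],[0.5,0,0,0,-0.12]]
  ]
}}

```text
t: 9.28
eef_pos: [0.541, 0.0498, 0.2212]
orientation: [0.484, 0.549, -0.464, 0.499]
ft_force: [0.3, 0.9, -1.2]
width: 0.649
```

>>> {"op": "play_rows", "data": {
  "deltas": [
    [[0.5,0,0,0,-0.12],[0.5,0,0,0,-0.12],[0.5,0,0,0,-0.12],[0.5,0,0,0,-0.12],[0.5,0,0,0,-0.12],[0.5,0,0,0,-0.12],[0.5,0,0,0,-0.12],[0.5,0,0,0,-0.12],[0.5,0,0,0,-0.12],[0.5,0,0,0,-0.12],[0.5,0,0,0,-0.12],[0.5,0,0,0,-0.12]]
  ]
}}

```text
t: 10.28
eef_pos: [0.541, 0.0498, 0.2212]
orientation: [0.035, 0.718, 0.013, 0.695]
ft_force: [-0.3, 0.4, -1.6]
width: 0.648
```

>>> {"op": "play_rows", "data": {
  "deltas": [
    [[0.5,0,0,0,-0.12],[0.5,0,0,0,-0.12],[0.5,0,0,0,-0.12],[0.5,0,0,0,-0.12],[0.5,0,0,0,-0.12],[0.5,0,0,0,-0.12],[0.5,0,0,0,-0.12],[0.5,0,0,0,-0.12],[0.5,0,0,0,-0.12],[0.5,0,0,0,-0.12],[0.5,0,0,0,-0.12],[0.5,0,0,0,-0.12]]
  ]
}}

```text
t: 11.28
eef_pos: [0.541, 0.0498, 0.2212]
orientation: [-0.432, 0.531, 0.484, 0.545]
ft_force: [0.5, -0.2, -1.6]
width: 0.65
```

>>> {"op": "play_rows", "data": {
  "deltas": [
    [[0.5,0,0,0,-0.12],[0.5,0,0,0,-0.12],[0.5,0,0,0,-0.12],[0.5,0,0,0,-0.12],[0.5,0,0,0,-0.12],[0.5,0,0,0,-0.12],[0.5,0,0,0,-0.12],[0.5,0,0,0,-0.12],[0.5,0,0,0,-0.12],[0.5,0,0,0,-0.12],[0.5,0,0,0,-0.12],[0.5,0,0,0,-0.06]]
  ]
}}

```text
t: 12.28
eef_pos: [0.541, 0.0498, 0.2212]
orientation: [-0.68, 0.102, 0.711, 0.146]
ft_force: [0.4, 0.7, -1.5]
width: 0.656
```

```bash
cat > st.py <<'E'
from h import *
from station import robot
s=robot.get_state(); M=R.from_quat(s["orientation"]).as_matrix(); print(s["t"],s["joints"].round(4),"toolx",M[:,0].round(4),"yang",np.degrees(np.arctan2(M[1,1],M[0,1])).round(2),s["eef_pos"].round(4),s["ft_force"].round(1),round(s["width"],3))
E
python3 st.py
```

```text
12.2833 [-0.0624  0.1636 -0.2088  1.2353  0.067  -2.8518] toolx [-0.0325  0.0691 -0.9971] yang -110.33 [0.541  0.0498 0.2212] [ 0.4  0.7 -1.5] 0.656
```

>>> {"op": "play_rows", "data": {
  "deltas": [
    [[0.5,0,-17,20,0],[0.5,0,-17,20,0],[0.5,0,-17,20,0],[0.5,0,-17,20,0],[0.5,0,-17,20,0],[0.5,0,-17,20,0],[0.5,0,0,0,-0.12],[0.5,0,0,0,-0.12],[0.5,0,0,0,-0.12],[0.5,0,0,0,-0.12],[0.5,0,0,0,-0.12],[0.5,0,0,0,-0.12]]
  ]
}}

```text
t: 13.28
eef_pos: [0.4547, 0.2226, 0.2331]
orientation: [-0.694, -0.12, 0.704, -0.091]
ft_force: [0.5, 1.2, -1.5]
width: 0.651
```

>>> {"op": "play_rows", "data": {
  "deltas": [
    [[0.5,0,0,0,-0.12],[0.5,0,0,0,-0.12],[0.5,0,0,0,0]]
  ]
}}

```text
t: 13.53
eef_pos: [0.4251, 0.2863, 0.2332]
orientation: [-0.688, -0.163, 0.688, -0.163]
ft_force: [-0.3, -0.0, -1.3]
width: 0.655
```

```bash
python3 st.py
```

```text
13.5333 [ 4.6630e-01  8.1000e-02 -2.7560e-01  1.2147e+00  5.0000e-04 -3.1404e+00] toolx [-6.e-04  2.e-04 -1.e+00] yang -63.35 [0.4251 0.2863 0.2332] [-0.3 -0.  -1.3] 0.655
```

The lean is cancelled: tool x is exactly down again. Now I'll turn back the long way, translate, and then do the rest of the turn at the nest.

>>> {"op": "play_rows", "data": {
  "deltas": [
    [[0.5,0,0,0,0.12],[0.5,0,0,0,0.12],[0.5,0,0,0,0.12],[0.5,0,0,0,0.12],[0.5,0,0,0,0.12],[0.5,0,0,0,0.12],[0.5,0,0,0,0.12],[0.5,0,0,0,0.12],[0.5,0,0,0,0.12],[0.5,0,0,0,0.12],[0.5,0,0,0,0.12],[0.5,0,0,0,0.12]]
  ]
}}

```text
t: 14.53
eef_pos: [0.4278, 0.2817, 0.233]
orientation: [0.623, -0.337, -0.622, -0.335]
ft_force: [-0.5, 0.2, -1.6]
width: 0.647
```

>>> {"op": "play_rows", "data": {
  "deltas": [
    [[0.5,0,0,0,0.12],[0.5,0,0,0,0.12],[0.5,0,0,0,0.12],[0.5,0,0,0,0.12],[0.5,0,0,0,0.12],[0.5,0,0,0,0.12],[0.5,0,0,0,0.12],[0.5,0,0,0,0.12],[0.5,0,0,0,0.12],[0.5,0,0,0,0.12],[0.5,0,0,0,0.12],[0.5,0,0,0,0.12]]
  ]
}}

```text
t: 15.53
eef_pos: [0.4278, 0.2817, 0.2331]
orientation: [-0.247, 0.663, 0.246, 0.663]
ft_force: [-0.5, 0.7, -1.3]
width: 0.652
```

>>> {"op": "play_rows", "data": {
  "deltas": [
    [[0.5,0,0,0,0.12],[0.5,0,0,0,0.12],[0.5,0,0,0,0.12],[0.5,0,0,0,0.12],[0.5,0,0,0,0.12],[0.5,0,0,0,0.12],[0.5,0,0,0,0.12],[0.5,0,0,0,0.12],[0.5,0,0,0,0.12],[0.5,0,0,0,0.12],[0.5,0,0,0,0.12],[0.5,0,0,0,0.12]]
  ]
}}

```text
t: 16.53
eef_pos: [0.4278, 0.2817, 0.2331]
orientation: [0.251, 0.66, -0.253, 0.661]
ft_force: [-0.5, 0.0, -1.7]
width: 0.651
```

```bash
python3 st.py
python3 - <<'E'
from h import *
from station import robot
print(go(robot.get_state(),(.49,-.086,.175),277.6))
E
```

```text
16.5333 [ 0.4571  0.0807 -0.2761  1.2147 -0.002   1.1856] toolx [ 3.0e-04 -2.1e-03 -1.0e+00] yang 48.26 [0.4278 0.2817 0.2331] [-0.5  0.  -1.7] 0.651
('shift mm', array([  58.8, -232.9,  291.1]), 'turn', 2.2805, 'yang', 48.26, 'tcp', array([0.4278, 0.2817, 0.2331]), 'F', array([-0.5,  0. , -1.7]), 'w', 0.651, 't', 16.5333)
```

>>> {"op": "play_rows", "data": {
  "deltas": [
    [[0.5,4,-19.4,24.3,0],[0.5,4,-19.4,24.3,0],[0.5,4,-19.4,24.3,0],[0.5,4,-19.4,24.3,0],[0.5,4,-19.4,24.3,0],[0.5,4,-19.4,24.3,0],[0.5,4,-19.4,24.3,0],[0.5,4,-19.4,24.3,0],[0.5,4,-19.4,24.3,0],[0.5,4,-19.4,24.3,0],[0.5,4,-19.4,24.3,0],[0.5,4,-19.4,24.3,0]]
  ]
}}

```text
t: 17.53
eef_pos: [0.4929, -0.0871, 0.186]
orientation: [0.25, 0.661, -0.25, 0.662]
ft_force: [-0.1, 0.1, -0.6]
width: 0.647
```

>>> {"op": "play_rows", "data": {
  "deltas": [
    [[0.5,0,0,0,0.12],[0.5,0,0,0,0.12],[0.5,0,0,0,0.12],[0.5,0,0,0,0.12],[0.5,0,0,0,0.12],[0.5,0,0,0,0.12],[0.5,0,0,0,0.12],[0.5,0,0,0,0.12],[0.5,0,0,0,0.12],[0.5,0,0,0,0.12],[0.5,0,0,0,0.12],[0.5,0,0,0,0.12]]
  ]
}}

```text
t: 18.53
eef_pos: [0.4929, -0.0855, 0.186]
orientation: [-0.625, -0.33, 0.625, -0.331]
ft_force: [0.4, 0.4, -1.3]
width: 0.655
```

>>> {"op": "play_rows", "data": {
  "deltas": [
    [[0.5,0,0,0,0.12],[0.5,0,0,0,0.12],[0.5,0,0,0,0.12],[0.5,0,0,0,0.12],[0.5,0,0,0,0.12],[0.5,0,0,0,0.12],[0.5,0,0,0,0.12],[0.5,0,0,0,0],[0.5,0,0,0,0]]
  ]
}}

```text
t: 19.28
eef_pos: [0.4929, -0.0858, 0.1861]
orientation: [0.706, 0.049, -0.705, 0.051]
ft_force: [0.4, 0.7, -1.5]
width: 0.65
```

```bash
python3 st.py
python3 - <<'E'
from h import *
from station import robot
d=robot.get_image("wrist"); np.savez("w3.npz",**d); cv2.imwrite("pics/w3.png",d["img"][:,:,::-1])
print(go(robot.get_state(),(.4754,-.0878,.175),277.6))
E
```

```text
19.2833 [-3.0080e-01  9.1200e-02 -3.6770e-01  1.1105e+00 -1.6000e-03  2.6990e+00] toolx [ 9.e-04 -2.e-03 -1.e+00] yang -81.87 [ 0.4929 -0.0858  0.1861] [ 0.4  0.7 -1.5] 0.65
('shift mm', array([11. , -0.7, 17.6]), 'turn', 0.0088, 'yang', -81.9, 'tcp', array([ 0.4929, -0.086 ,  0.186 ]), 'F', array([-0.8, -0.1, -1.4]), 'w', 0.65, 't', 19.3333)
```

View pics/w3.png

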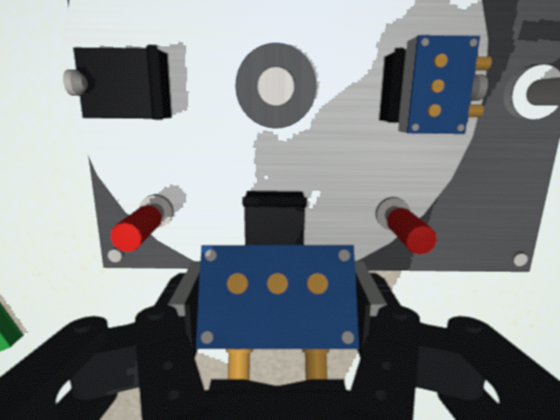

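The module is held unchanged, still nose-up, and square to the nest. The front nest's black wall spans columns 244-306 at row 196, the hub is at (276,86), the post tops are at (127,236) and (420,238), and the lid is centred at column 277. Next I'll refine the dial pose from these relative features.

Run:
```python
from h import *
from station import robot
d=dict(np.load("w3.npz")); s=robot.get_state(); M=R.from_quat(s["orientation"]).as_matrix()
img=d["img"].astype(int)
r=img[...,0]; m=((r>190)&(img[...,1]<70)&(img[...,2]<70)).astype(np.uint8)
n,l,stt,c=cv2.connectedComponentsWithStats(m)
P=[]
for i in range(1,n):
    if stt[i,4]>100: p=cast(d,c[i],.11); P.append(p); print("post",c[i].round(1),stt[i],p.round(4))
P=sorted(P,key=lambda p:-p[1]); 
if len(P)==2:
    mid=(P[0]+P[1])/2; v=P[0]-P[1]; print("sep",np.linalg.norm(v)); psi=np.arctan2(v[1],v[0])-np.pi/2
    e=np.array([np.cos(psi),np.sin(psi),0]); print("psi",np.degrees(psi),"axis",(mid+e*.09192).round(4),"nest",(mid-e*(.1-.09192)).round(4))
g=img.sum(2)
for row in (197,202,215,230):
    x=np.where(g[row,220:330]<150)[0]+220; print(row,x.min(),x.max(),[cast(d,(u,row),.085 if row<205 else .072).round(4) for u in (x.min()-.5,x.max()+.5)])
for uv in ((276.5,86),): print("hub",[cast(d,uv,z).round(4) for z in (.048,.06,.07)])
c0,phi,sz,n0,ex=lid(d,(277,297),zc=s["eef_pos"][2]+.011+.0087,lo=(100,90,25),amin=800,phi=np.radians(187.8)); print("lid",c0.round(4),np.degrees(phi)%360,np.round(sz,4),"mid",(c0-.01*n0).round(4),"tcp",s["eef_pos"])
```

```text
post [125.4 236.9] [111 224  29  27 611] [0.4734 0.0061 0.11  ]
197 245 303 [array([ 0.5025, -0.0624,  0.085 ]), array([ 0.5081, -0.1015,  0.085 ])]
202 243 305 [array([ 0.4989, -0.0615,  0.085 ]), array([ 0.5049, -0.1034,  0.085 ])]
215 246 303 [array([ 0.486, -0.064,  0.072]), array([ 0.4919, -0.1051,  0.072 ])]
230 246 302 [array([ 0.4747, -0.0653,  0.072 ]), array([ 0.4805, -0.1063,  0.072 ])]
hub [array([ 0.5769, -0.0734,  0.048 ]), array([ 0.5764, -0.0735,  0.06  ]), array([ 0.5759, -0.0735,  0.07  ])]
lid [ 0.5003 -0.0845  0.2057] 188.09959943424911 [0.0362 0.0568] mid [ 0.4954 -0.0852  0.1971] tcp [ 0.49294235 -0.08600505  0.18602807]
```

>>> {"op": "play_rows", "data": {
  "deltas": [
    [[0.5,5,-0.2,2.7,0.001],[0.5,10,-0.2,2.7,0.001],[0.5,10,-0.2,2.7,0.001],[0.5,10,-0.2,2.7,0.001],[0.5,10,-0.2,2.7,0],[0.5,10,-0.2,2.6,0],[0.5,10,0,0,0],[0.5,10,0,0,0],[0.5,8,0,0,0],[0.5,5,0,0,0],[0.5,0,0,0,0],[0.5,0,0,0,0]]
  ]
}}

```text
t: 20.33
eef_pos: [0.4771, -0.0878, 0.0978]
orientation: [0.706, 0.046, -0.705, 0.048]
ft_force: [-0.1, 0.9, -0.8]
width: 0.653
```

```bash
python3 st.py
python3 - <<'E'
from h import *
from station import robot
d=robot.get_image("wrist"); np.savez("w4.npz",**d)
t=robot.get_image("side"); np.savez("s4.npz",**t)
a=d["img"][:,:,::-1]; b=cv2.resize(t["img"][225:315,240:360,::-1],(560,420),interpolation=cv2.INTER_CUBIC)
cv2.imwrite("pics/w4.png",cv2.resize(np.vstack([a,b]),None,fx=.71,fy=.71))
cv2.imwrite("pics/w4.png",np.hstack([cv2.resize(a,(400,300)),cv2.resize(b,(400,300))]))
r=d["img"].astype(int); m=((r[...,0]>90)&(r[...,1]<45)&(r[...,2]<45)).astype(np.uint8)
n,l,s,c=cv2.connectedComponentsWithStats(m)
for i in range(1,n):
    if s[i,4]>100: print("red",c[i].round(1),s[i])
d=dict(np.load("w3.npz")); r=d["img"].astype(int)
for (u,v) in ((416,238),(421,240),(410,228)): print(r[v,u])
E
```

```text
20.3333 [-3.1420e-01  1.5330e-01 -5.0450e-01  9.1160e-01 -2.0000e-03  2.6936e+00] toolx [ 7.0e-04 -2.3e-03 -1.0e+00] yang -82.34 [ 0.4771 -0.0878  0.0978] [-0.1  0.9 -0.8] 0.653
red [ 28.6 280. ] [   4  257   50   46 1747]
red [516.9 281.4] [ 492  259   51   45 1744]
[144  26  22]
[144  26  23]
[79 10  9]
```

View pics/w4.png

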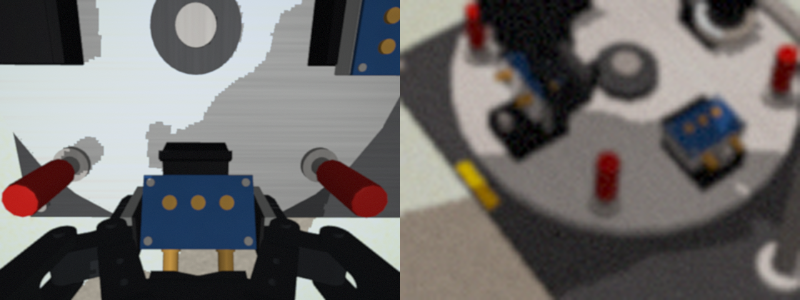

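The view shows both post tops ((28,280) and (517,281) full scale) and the nest wall centred at about column 273, with the lid centred at about column 278. Next I'll compute the lateral offset from these.

Run:
```python
from h import *
from station import robot
d=dict(np.load("w4.npz")); s=robot.get_state(); M=R.from_quat(s["orientation"]).as_matrix()
A,B=cast(d,(28.6,280),.11),cast(d,(516.9,281.4),.11); v=A-B; print(A,B,"sep",np.linalg.norm(v),"want .1838")
psi=np.arctan2(v[1],v[0])-np.pi/2; e=np.array([np.cos(psi),np.sin(psi),0]); nest=(A+B)/2-e*(.1-.09192); print("psi",np.degrees(psi),"nest",nest.round(4),"axis",((A+B)/2+e*.09192).round(4))
c,phi,sz,n,ex=lid(d,(277,297),zc=s["eef_pos"][2]+.0114+.0087,lo=(100,90,25),amin=800,phi=np.radians(187.8)); mid=c-.01*n
print("lid",np.degrees(phi)%360,np.round(sz,4),"mid",mid.round(4),"tcp",s["eef_pos"].round(4))
dl=(nest-mid)*[1,1,0]; print("shift in tool axes to nest",(M.T@dl*1000).round(2))
g=d["img"].astype(int).sum(2)
for row in (203,208,212,225,235):
    x=np.where(g[row,200:345]<120)[0]+200; z=.085 if row<215 else .072
    p=(cast(d,(x.min()-.5,row),z)+cast(d,(x.max()+.5,row),z))/2; w=np.linalg.norm(cast(d,(x.min()-.5,row),z)-cast(d,(x.max()+.5,row),z))
    print(row,x.min(),x.max(),p.round(4),"w",w.round(4),"lateral rel mid (tool y mm)",((M.T@(p-mid))[1]*1000).round(2))
```

```text
[0.47413018 0.00524793 0.11      ] [ 0.49778297 -0.1751037   0.11      ] sep 0.1818960318928638 want .1838
psi 7.471595805677835 nest [ 0.4779 -0.086   0.11  ] axis [ 0.5771 -0.073   0.11  ]
lid 187.62801513671877 [0.0561 0.0361] mid [ 0.4804 -0.0871  0.11  ] tcp [ 0.4777 -0.088   0.0986]
shift in tool axes to nest [-0.01 -1.43  2.31]
203 232 315 [ 0.509  -0.0818  0.085 ] w 0.0353 lateral rel mid (tool y mm) -1.51
208 230 317 [ 0.5068 -0.0821  0.085 ] w 0.0372 lateral rel mid (tool y mm) -1.52
212 224 323 [ 0.5051 -0.0823  0.085 ] w 0.0424 lateral rel mid (tool y mm) -1.52
225 228 320 [ 0.495  -0.0838  0.072 ] w 0.0434 lateral rel mid (tool y mm) -1.44
235 229 318 [ 0.4901 -0.0842  0.072 ] w 0.0423 lateral rel mid (tool y mm) -1.68
```

Posts and nest edges agree: shift -1.5 mm in tool y. Radially it's where I want the touch to start. I'll correct this and lower to just above contact, then press down to tip the module flat.

>>> {"op": "play_rows", "data": {
  "deltas": [
    [[0.5,0,-0.5,0,0],[0.5,0,-0.5,0,0],[0.5,0,-0.5,0,0],[0.5,3,0,0,0],[0.5,3,0,0,0],[0.5,3,0,0,0],[0.5,3,0,0,0],[0.5,2,0,0,0],[0.5,2,0,0,0],[0.5,1,0,0,0],[0.5,1,0,0,0],[0.5,0,0,0,0]]
  ],
  "newtons": 20
}}

```text
t: 21.43
eef_pos: [0.4768, -0.0863, 0.0798]
orientation: [0.706, 0.046, -0.705, 0.048]
ft_force: [-0.8, 0.2, -1.6]
width: 0.655
```

>>> {"op": "play_rows", "data": {
  "deltas": [
    [[0.5,0.7,0,0,0],[0.5,0.7,0,0,0],[0.5,0.7,0,0,0],[0.5,0.7,0,0,0],[0.5,0.7,0,0,0],[0.5,0,0,0,0]]
  ]
}}

```text
t: 21.93
eef_pos: [0.4771, -0.0865, 0.0776]
orientation: [0.706, 0.046, -0.705, 0.048]
ft_force: [-3.6, 0.3, 6.3]
width: 0.651
```

```bash
python3 st.py
```

```text
21.9333 [-3.1160e-01  1.7770e-01 -5.2640e-01  8.6460e-01 -2.0000e-03  2.6963e+00] toolx [ 0.0014 -0.0025 -1.    ] yang -82.34 [ 0.4771 -0.0865  0.0776] [-3.6  0.3  6.3] 0.651
```

Contact is at TCP z of about 0.078, as expected, with 6 N. Pressing on, drifting slightly outwards.

>>> {"op": "play_rows", "data": {
  "deltas": [
    [[0.5,0.6,0,0,0],[0.5,0.6,0,0,0],[0.5,0.6,0,0.1,0],[0.5,0.6,0,0.1,0],[0.5,0.6,0,0.1,0],[0.5,0.6,0,0.2,0],[0.5,0,0,0,0]]
  ]
}}

```text
t: 22.52
eef_pos: [0.4772, -0.0869, 0.0772]
orientation: [0.706, 0.046, -0.705, 0.049]
ft_force: [-10.2, 1.8, 29.0]
width: 0.648
```

```bash
python3 st.py
python3 - <<'E'
from h import *
from station import robot
d=robot.get_image("wrist"); np.savez("w5.npz",**d)
a=d["img"][:,:,::-1]; cv2.imwrite("pics/w5.png",a[150:,120:440])
E
```

```text
22.5167 [-3.1190e-01  1.7770e-01 -5.2750e-01  8.6210e-01 -2.5000e-03  2.6955e+00] toolx [ 0.0026 -0.0035 -1.    ] yang -82.32 [ 0.4772 -0.0869  0.0772] [-10.2   1.8  29. ] 0.648
```

View pics/w5.png

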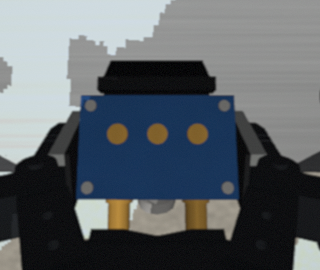

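The module is stuck at its tilt, with 29 N up and 10 N outward. Friction at the back edge opposes the tipping. Easing outwards reverses that friction so that it helps.

>>> {"op": "play_rows", "data": {
  "deltas": [
    [[0.5,0,0,0.5,0],[0.5,0,0,0.5,0],[0.5,0,0,0.5,0],[0.5,0,0,0.5,0],[0.5,0,0,0,0]]
  ]
}}

```text
t: 22.98
eef_pos: [0.4771, -0.087, 0.0772]
orientation: [0.708, 0.046, -0.703, 0.048]
ft_force: [-6.8, 2.8, 23.0]
width: 0.649
```

```bash
python3 st.py
```

```text
22.9833 [-3.1350e-01  1.7510e-01 -5.3070e-01  8.5780e-01 -3.0000e-04  2.6938e+00] toolx [ 0.0067 -0.0025 -1.    ] yang -82.3 [ 0.4771 -0.087   0.0772] [-6.8  2.8 23. ] 0.649
```

>>> {"op": "play_rows", "data": {
  "deltas": [
    [[0.5,0,0,0.5,0],[0.5,0,0,0.5,0],[0.5,0,0,0.5,0],[0.5,0,0,0.5,0],[0.5,0,0,0.5,0],[0.5,0,0,0.5,0],[0.5,0,0,0,0],[0.5,0,0,0,0]]
  ]
}}

```text
t: 23.65
eef_pos: [0.4769, -0.087, 0.0772]
orientation: [0.71, 0.047, -0.701, 0.048]
ft_force: [1.3, 4.4, 16.8]
width: 0.651
```

```bash
python3 st.py
python3 - <<'E'
from h import *
from station import robot
s=robot.get_state(); print("torque",s["torque"])
for k,z0 in (("w4",.0986),("w5",.0772)):
    d=dict(np.load(k+".npz")); b=min(blobs(d,(100,90,25),(125,255,255),800),key=lambda x:np.hypot(*(x[0]-(277,297)))); print(k,b[0],b[1])
d=robot.get_image("wrist"); np.savez("w6.npz",**d); b=min(blobs(d,(100,90,25),(125,255,255),800),key=lambda x:np.hypot(*(x[0]-(277,297)))); print("now",b[0],b[1])
cv2.imwrite("pics/w6.png",d["img"][:,:,::-1])
E
```

```text
23.65 [-0.3156  0.1716 -0.5351  0.852   0.0028  2.691 ] toolx [ 0.0124 -0.0011 -0.9999] yang -82.27 [ 0.4769 -0.087   0.0772] [ 1.3  4.4 16.8] 0.651
torque [ 1.02057383 -0.39531689  0.04811243]
w4 [277.18309195 297.87659144] [  195   243   165   107 14845]
w5 [277.05821552 298.05801547] [  195   244   165   106 14996]
now [277.07603902 298.03474542] [  195   244   165   106 14966]
```

The pads hold torsionally and the module hasn't rotated in them. Its back edge is already resting on the floor and preloaded, so I'll ease the closure towards contact width (0.349) so that it can slip round in a controlled way.

>>> {"op": "play_rows", "data": {
  "deltas": [
    [[0.45,0,0,0,0],[0.42,0,0,0,0],[0.4,0,0,0,0],[0.39,0,0,0,0],[0.38,0,0,0,0],[0.37,0,0,0,0],[0.37,0,0,0,0]]
  ]
}}

```text
t: 24.28
eef_pos: [0.4769, -0.0871, 0.0772]
orientation: [0.71, 0.047, -0.701, 0.048]
ft_force: [0.2, 4.5, 17.2]
width: 0.652
```

```bash
python3 st.py
cat > lidpix.py <<'E'
from h import *
from station import robot
d=robot.get_image("wrist"); np.savez("wl.npz",**d); b=min(blobs(d,(100,90,25),(125,255,255),800),key=lambda x:np.hypot(*(x[0]-(277,297)))); print("lid px",b[0].round(1),b[1])
E
python3 lidpix.py
```

```text
24.2833 [-0.3156  0.1717 -0.5351  0.8521  0.0027  2.691 ] toolx [ 0.0123 -0.0011 -0.9999] yang -82.27 [ 0.4769 -0.0871  0.0772] [ 0.2  4.5 17.2] 0.652
lid px [277. 298.] [  195   244   165   106 14971]
```

>>> {"op": "play_rows", "data": {
  "deltas": [
    [[0.365,0,0,0,0],[0.36,0,0,0,0],[0.357,0,0,0,0],[0.354,0,0,0,0]]
  ]
}}

```text
t: 24.67
eef_pos: [0.4769, -0.0871, 0.0772]
orientation: [0.71, 0.047, -0.701, 0.048]
ft_force: [0.8, 3.9, 16.9]
width: 0.653
```

```bash
python3 st.py; python3 lidpix.py
```

```text
24.6667 [-0.3156  0.1717 -0.5351  0.8521  0.0028  2.6911] toolx [ 0.0123 -0.0011 -0.9999] yang -82.27 [ 0.4769 -0.0871  0.0772] [ 0.8  3.9 16.9] 0.653
lid px [277. 298.] [  195   244   165   106 14968]
```

Grip force seems constant until it's actually opening. I'd rather press a bit more, with the friction now neutral, than let go.

>>> {"op": "play_rows", "data": {
  "deltas": [
    [[0.352,0.6,0,0.2,0],[0.352,0.6,0,0.2,0],[0.352,0.6,0,0.2,0],[0.352,0.6,0,0.2,0],[0.352,0,0,0,0]]
  ]
}}

```text
t: 25.13
eef_pos: [0.4769, -0.0873, 0.0768]
orientation: [0.71, 0.047, -0.701, 0.049]
ft_force: [-3.8, 5.9, 29.8]
width: 0.649
```

```bash
python3 st.py; python3 lidpix.py
```

```text
25.1333 [-0.3163  0.1713 -0.5367  0.8494  0.0031  2.6902] toolx [ 0.0137 -0.0013 -0.9999] yang -82.25 [ 0.4769 -0.0873  0.0768] [-3.8  5.9 29.8] 0.649
lid px [277.  298.1] [  195   244   165   107 15036]
```

Run:
```python
from h import *
from station import robot
t=robot.get_image("side"); np.savez("s7.npz",**t); d=dict(np.load("wl.npz"))
b=cv2.resize(t["img"][220:300,230:330,::-1],(500,400),interpolation=cv2.INTER_CUBIC)
a=cv2.resize(np.ascontiguousarray(d["img"][200:400,180:380,::-1]),(300,300)); a=cv2.copyMakeBorder(a,0,100,0,0,cv2.BORDER_CONSTANT)
o=np.hstack([b,a]); o=np.clip(o.astype(float)**.7*255**.3,0,255).astype(np.uint8); cv2.imwrite("pics/s7.png",o)
M=dict(np.load("w4.npz"))
s=robot.get_state()
```

```text
(no output)
```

View pics/s7.png

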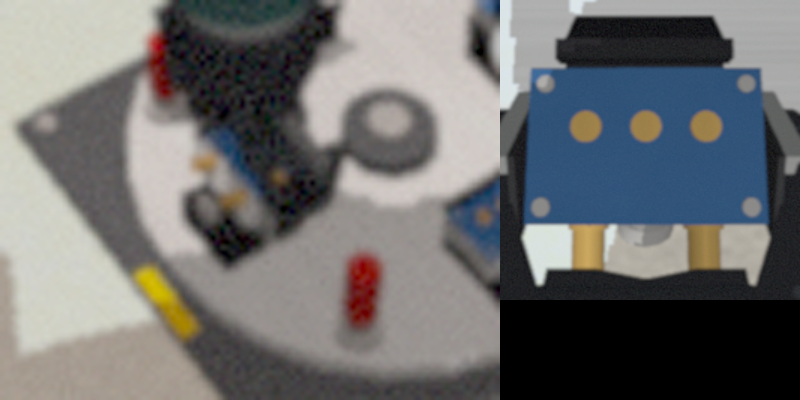

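The view shows the module nose-up over the nest with the jacks straddling the button (button at crop (643,235), jacks at 588 and 705). It's seated on its back edge but a touch far out. I'll lift clear, reset about 1 mm inward, and retry with a lighter grip.

>>> {"op": "play_rows", "data": {
  "deltas": [
    [[0.4,-2,0,-1,0],[0.5,-2,0,-2,0],[0.5,-2,0,-2,0],[0.5,-2,0,0,0],[0.5,0,0,0,0],[0.5,0,0,0,0]]
  ]
}}

```text
t: 25.73
eef_pos: [0.4748, -0.0865, 0.0779]
orientation: [-0.705, -0.046, 0.706, -0.048]
ft_force: [-0.3, -0.6, -1.2]
width: 0.653
```

```bash
python3 st.py; python3 lidpix.py
python3 - <<'E'
from h import *
from station import robot
print(go(robot.get_state(),(.4776,-.0863,.0785),277.6))
E
```

```text
25.7333 [-3.1290e-01  1.7490e-01 -5.2920e-01  8.6660e-01 -2.2000e-03  2.6952e+00] toolx [-6.0e-04 -2.1e-03 -1.0e+00] yang -82.35 [ 0.4748 -0.0865  0.0779] [-0.3 -0.6 -1.2] 0.653
lid px [277.  298.1] [  195   244   165   106 15005]
('shift mm', array([-0.7,  0.3, -2.9]), 'turn', 0.0009, 'yang', -82.35, 'tcp', array([ 0.4747, -0.0864,  0.0778]), 'F', array([ 0.8, -0.7, -0.5]), 'w', 0.652, 't', 25.7833)
```

>>> {"op": "play_rows", "data": {
  "deltas": [
    [[0.5,-1,0,-1,0],[0.5,-1,0,-1,0],[0.5,0,0,-1,0],[0.5,1,0,0,0],[0.5,1,0,0.3,0],[0.5,0.7,0,0.4,0],[0.45,0.7,0,0.4,0],[0.4,0,0,0,0],[0.36,0,0,0,0],[0.352,0,0,0,0],[0.35,0,0,0,0]]
  ]
}}

```text
t: 26.7
eef_pos: [0.4778, -0.0863, 0.0775]
orientation: [0.706, 0.046, -0.705, 0.048]
ft_force: [-0.5, 1.3, 4.5]
width: 0.651
```

```bash
python3 st.py; python3 lidpix.py
```

```text
26.7 [-3.1090e-01  1.7880e-01 -5.2540e-01  8.6420e-01 -1.6000e-03  2.6969e+00] toolx [ 0.0018 -0.0022 -1.    ] yang -82.33 [ 0.4778 -0.0863  0.0775] [-0.5  1.3  4.5] 0.651
lid px [277.  298.1] [  195   244   165   106 15045]
```

>>> {"op": "play_rows", "data": {
  "deltas": [
    [[0.348,0,0,0,0],[0.346,0,0,0,0]]
  ]
}}

```text
t: 26.92
eef_pos: [0.4778, -0.0863, 0.0774]
orientation: [0.706, 0.046, -0.705, 0.048]
ft_force: [0.7, 0.5, 4.6]
width: 0.658
```

```bash
python3 st.py; python3 lidpix.py
```

```text
26.9167 [-3.1090e-01  1.7890e-01 -5.2550e-01  8.6400e-01 -1.6000e-03  2.6969e+00] toolx [ 0.0018 -0.0023 -1.    ] yang -82.33 [ 0.4778 -0.0863  0.0774] [0.7 0.5 4.6] 0.658
lid px [277.  298.2] [  195   244   166   106 15094]
```

>>> {"op": "play_rows", "data": {
  "deltas": [
    [[0.344,0.4,0,0.1,0],[0.342,0.4,0,0.1,0]]
  ]
}}

```text
t: 27.13
eef_pos: [0.4767, -0.0865, 0.0759]
orientation: [-0.705, -0.046, 0.706, -0.048]
ft_force: [-0.4, -0.3, 1.1]
width: 0.656
```

```bash
python3 st.py; python3 lidpix.py
```

```text
27.1333 [-0.3113  0.1802 -0.5278  0.8621 -0.0029  2.6968] toolx [-2.e-04 -3.e-03 -1.e+00] yang -82.35 [ 0.4767 -0.0865  0.0759] [-0.4 -0.3  1.1] 0.656
lid px [277.  307.4] [  199   264   158    89 11676]
```

>>> {"op": "play_rows", "data": {
  "deltas": [
    [[0.34,0,0,0,0],[0.338,0,0,0,0]]
  ]
}}

```text
t: 27.35
eef_pos: [0.4769, -0.0864, 0.076]
orientation: [0.706, 0.046, -0.706, 0.048]
ft_force: [0.6, -0.5, -0.1]
width: 0.662
```

```bash
python3 st.py; python3 lidpix.py
```

```text
27.35 [-3.1130e-01  1.8020e-01 -5.2750e-01  8.6220e-01 -2.2000e-03  2.6967e+00] toolx [ 2.0e-04 -2.4e-03 -1.0e+00] yang -82.35 [ 0.4769 -0.0864  0.076 ] [ 0.6 -0.5 -0.1] 0.662
lid px [277.4 307.7] [  199   265   158    88 11703]
```

The module has rotated: the lid went from 106 to 88 rows. Now to measure its tilt and position from the lid.

Run:
```python
from h import *
d=dict(np.load("wl.npz"))
for tl in (0,5,10,15,20):
  for zc in ((.092,.094,.097,.1) ):
    c,phi,sz,n,ex=lid(d,(277,307),zc=zc,lo=(100,90,25),amin=800,tilt=tl,phi=np.radians(187.5)); print(tl,zc,np.round(np.array(sz)*1000,1),(np.degrees(phi)%360).round(1),"lid c",c.round(4))
img=d["img"]; cv2.imwrite("pics/w8.png",cv2.resize(np.ascontiguousarray(img[200:400,160:400,::-1]),(720,600)))
```

```text
0 0.092 [36.4 56.7] 187.6 lid c [ 0.476  -0.0863  0.092 ]
0 0.094 [35.8 55.8] 187.6 lid c [ 0.4772 -0.0862  0.094 ]
0 0.097 [34.9 54.3] 187.6 lid c [ 0.479  -0.0859  0.097 ]
0 0.1 [34.  52.9] 187.6 lid c [ 0.4809 -0.0856  0.1   ]
5 0.092 [34.7 57.1] 187.6 lid c [ 0.4762 -0.0863  0.092 ]
5 0.094 [34.1 56.1] 187.6 lid c [ 0.4774 -0.0861  0.094 ]
5 0.097 [33.2 54.7] 187.6 lid c [ 0.4792 -0.0859  0.097 ]
5 0.1 [32.4 53.2] 187.6 lid c [ 0.4811 -0.0856  0.1   ]
10 0.092 [33.4 57.5] 187.6 lid c [ 0.4764 -0.0863  0.092 ]
10 0.094 [32.8 56.6] 187.6 lid c [ 0.4776 -0.0861  0.094 ]
10 0.097 [32.  55.1] 187.6 lid c [ 0.4795 -0.0859  0.097 ]
10 0.1 [31.1 53.6] 187.6 lid c [ 0.4813 -0.0856  0.1   ]
15 0.092 [32.4 57.9] 187.6 lid c [ 0.4766 -0.0863  0.092 ]
15 0.094 [31.8 56.9] 187.6 lid c [ 0.4778 -0.0861  0.094 ]
15 0.097 [31.  55.5] 187.6 lid c [ 0.4796 -0.0859  0.097 ]
15 0.1 [30.2 54. ] 187.6 lid c [ 0.4815 -0.0856  0.1   ]
20 0.092 [31.7 58.4] 187.6 lid c [ 0.4768 -0.0863  0.092 ]
20 0.094 [31.1 57.4] 187.6 lid c [ 0.478  -0.0861  0.094 ]
20 0.097 [30.3 55.9] 187.6 lid c [ 0.4798 -0.0859  0.097 ]
20 0.1 [29.5 54.4] 187.6 lid c [ 0.4816 -0.0856  0.1   ]
```

View pics/w8.png

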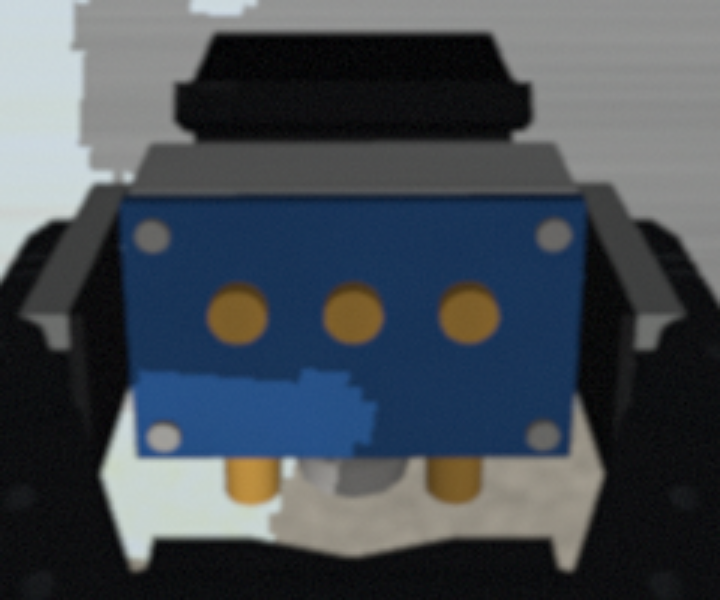

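The lid fits a flat 36 x 56 mm rectangle at z of about 0.092-0.094, which matches the seated height. The jacks (crop 252 and 454) straddle the button (352). Release slowly and rise.

>>> {"op": "play_rows", "data": {
  "deltas": [
    [[0.335,0,0,0,0],[0.33,0,0,0,0],[0.32,0,0,0,0],[0.3,0,0,0,0],[0.25,0,0,0,0],[0.15,0,0,0,0],[0,0,0,0,0],[0,-3,0,0,0],[0,-6,0,0,0],[0,-12,0,0,0],[0,-20,0,0,0],[0,-25,0,0,0]]
  ]
}}

```text
t: 28.4
eef_pos: [0.4758, -0.0857, 0.1421]
orientation: [-0.705, -0.047, 0.706, -0.048]
ft_force: [-0.2, -0.8, 0.5]
width: 1.0
```

>>> {"op": "play_rows", "data": {
  "deltas": [
    [[0,-20,0,0,0],[0,-8,0,0,0],[0,0,0,0,0]]
  ]
}}

```text
t: 28.65
eef_pos: [0.4792, -0.0868, 0.1731]
orientation: [0.708, 0.046, -0.703, 0.049]
ft_force: [0.7, -0.4, 0.2]
width: 1.006
```

```bash
python3 st.py
python3 - <<'E'
from h import *
from station import robot
d=robot.get_image("wrist"); np.savez("w9.npz",**d)
for b in blobs(d,(100,90,25),(125,255,255),600): print(b[0].round(1),b[1])
r=d["img"].astype(int); m=((r[...,0]>90)&(r[...,1]<45)&(r[...,2]<45)).astype(np.uint8)
n,l,s,c=cv2.connectedComponentsWithStats(m)
for i in range(1,n):
    if s[i,4]>100: print("red",c[i].round(1),s[i],cast(d,c[i],.11).round(4))
for b in blobs(d,(100,90,25),(125,255,255),600):
  for tl in (0,5):
    c0,phi,sz,n0,ex=lid(d,b[0],zc=.092,lo=(100,90,25),amin=600,tilt=tl,phi=np.radians(187.5)); print(tl,np.round(np.array(sz)*1000,1),np.degrees(phi)%360,c0.round(4))
cv2.imwrite("pics/w9.png",d["img"][:,:,::-1])
E
```

```text
28.65 [-3.1080e-01  7.4400e-02 -4.1560e-01  1.0734e+00 -2.0000e-03  2.6971e+00] toolx [ 0.0065 -0.0041 -1.    ] yang -82.34 [ 0.4792 -0.0868  0.1731] [ 0.7 -0.4  0.2] 1.006
[455.1  54.8] [ 417    2   78  108 6161]
[275.6 230.1] [ 232  203   88   55 4115]
red [116.3 224.4] [100 209  34  32 824] [0.4734 0.0054 0.11  ]
red [434.5 224.3] [419 209  32  31 764] [ 0.4977 -0.1758  0.11  ]
0 [55.  36.4] 187.72875999565002 [ 0.5892 -0.1713  0.092 ]
5 [36.5 56.8] 185.94520874023436 [ 0.5896 -0.1713  0.092 ]
0 [35.9 54.8] 187.63706186977797 [ 0.4756 -0.0863  0.092 ]
5 [35.  54.8] 187.6370555893343 [ 0.4757 -0.0863  0.092 ]
```

View pics/w9.png

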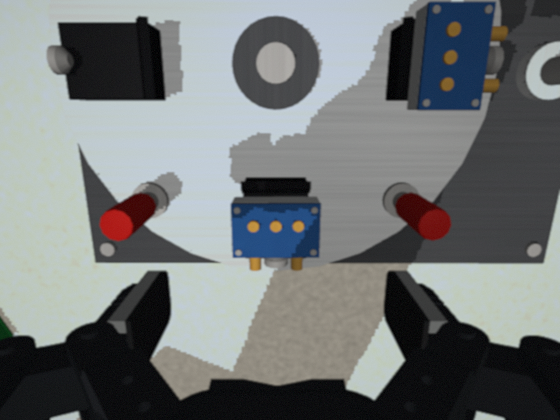

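The module is seated. Its lid measures the same size as module_b's at the same height, with yaw 187.6 deg, flat, and the jacks either side of the button at (276,262). Next I'll pinch the front-left post with the jaws set radially (tool-y angle -37.5 deg).

>>> {"op": "play_rows", "data": {
  "deltas": [
    [[0,0,0,0,-0.112],[0,0,0,0,-0.112],[0,0,0,0,-0.112],[0,0,0,0,-0.112],[0,0,0,0,-0.112],[0,0,0,0,-0.112],[0,0,0,0,-0.112]]
  ]
}}

```text
t: 29.28
eef_pos: [0.4757, -0.0856, 0.1683]
orientation: [-0.632, -0.315, 0.634, -0.315]
ft_force: [-0.2, 0.2, -0.1]
width: 0.997
```

```bash
python3 st.py
python3 - <<'E'
from h import *
from station import robot
print(go(robot.get_state(),(.4725,.0052,.084),-37.5))
E
```

```text
29.2833 [-0.3108  0.0786 -0.422   1.0723 -0.002   1.9076] toolx [-0.0025 -0.0012 -1.    ] yang -37.1 [ 0.4757 -0.0856  0.1683] [-0.2  0.2 -0.1] 0.997
('shift mm', array([ 84.2, -57.3, -70.7]), 'turn', 0.0069, 'yang', -37.1, 'tcp', array([ 0.4757, -0.0856,  0.1683]), 'F', array([-0.2,  0.2, -0.1]), 'w', 0.997, 't', 29.2833)
```

>>> {"op": "play_rows", "data": {
  "deltas": [
    [[0,0,-14.3,-17.7,0],[0,0,-14.3,-17.7,0],[0,0,-14.3,-17.7,0],[0,0,-14.3,-17.7,0],[0,14,0,0,0],[0,14,0,0,0],[0,14,0,0,0],[0,14,0,0,0],[0,14,0,0,0],[0,10,0,0,0],[0,4,0,0,0],[0,0,0,0,0]]
  ]
}}

```text
t: 30.28
eef_pos: [0.4731, 0.0049, 0.0842]
orientation: [-0.633, -0.313, 0.635, -0.313]
ft_force: [0.1, 0.5, -0.2]
width: 0.996
```

>>> {"op": "play_rows", "data": {
  "deltas": [
    [[0.3,0,0,0,0],[0.5,0,0,0,0],[0.6,0,0,0,0],[0.65,0,0,0,0],[0.7,0,0,0,0],[0.75,0,0,0,0],[0.8,0,0,0,0],[0.9,0,0,0,0],[0.9,0,0,0,0],[0.9,0,0,0,0]]
  ],
  "newtons": 25
}}

```text
t: 31.12
eef_pos: [0.4726, 0.0064, 0.0863]
orientation: [-0.633, -0.314, 0.634, -0.312]
ft_force: [-4.9, 4.6, 6.8]
width: 0.221
```

```bash
python3 st.py
python3 - <<'E'
# arc rows: 28 rows, TCP circling the axis by 90 deg CCW with the tool turning along; chord in tool axes (y radial at -37.5 = inwards, z)
import numpy as np
from h import *
from station import robot
s=robot.get_state(); M=R.from_quat(s["orientation"]).as_matrix()
for c in ((.5752,-.0738,0),(.5745,-.0746,0)):
    r=s["eef_pos"]-np.array(c); a=np.arctan2(r[1],r[0]); rho=np.hypot(r[0],r[1]); print("r",rho,"angle",np.degrees(a)-135)
    n=28; st=np.pi/2/n; q=np.array([rho*(np.cos(a+st)-np.cos(a)),rho*(np.sin(a+st)-np.sin(a)),0]); print("chord in tool (before turning)",(M.T@q*1000).round(3),"turn",-st)
E
```

```text
31.1167 [-1.2420e-01  1.4950e-01 -5.3860e-01  8.8590e-01  1.4000e-03  2.0989e+00] toolx [-0.003   0.0018 -1.    ] yang -37.37 [0.4726 0.0064 0.0863] [-4.9  4.6  6.8] 0.221
r 0.1302252051497098 angle 6.977048897335493
chord in tool (before turning) [2.000e-03 1.220e-01 7.304e+00] turn -0.05609986881410345
r 0.13017087926955034 angle 6.509861916041217
chord in tool (before turning) [3.000e-03 6.200e-02 7.301e+00] turn -0.05609986881410345
```

The post is pinched at r = 130.2 mm, exactly as it should be. Start the arc: per row z +7.3, y +0.2 and turn -0.056.

>>> {"op": "play_rows", "data": {
  "deltas": [
    [[0.9,0,0.05,3.65,-0.02805],[0.9,0,0.05,3.65,-0.02805],[0.9,0,0.2,7.3,-0.0561],[0.9,0,0.2,7.3,-0.0561],[0.9,0,0.2,7.3,-0.0561],[0.9,0,0.2,7.3,-0.0561],[0.9,0,0.2,7.3,-0.0561],[0.9,0,0.2,7.3,-0.0561]]
  ],
  "newtons": 30
}}

```text
t: 31.78
eef_pos: [0.4497, -0.0397, 0.0863]
orientation: [-0.559, -0.433, 0.561, -0.431]
ft_force: [-5.1, 3.6, 6.7]
width: 0.225
```

```bash
cat > arc.py <<'E'
from h import *
from station import robot
s=robot.get_state(); c=np.array((.575,-.074,0)); r=s["eef_pos"]-c; M=R.from_quat(s["orientation"]).as_matrix()
al=np.arctan2(r[1],r[0])%(2*np.pi); print("post angle",np.degrees(al)-142,"r",np.hypot(r[0],r[1]).round(4),"yang+37.4",np.degrees(np.arctan2(M[1,1],M[0,1]))+37.4,"F",s["ft_force"].round(1),"Frad",(s["ft_force"][:2]@r[:2]/.13).round(1),"w",round(s["width"],3),s["t"],s["eef_pos"].round(4),"toolx",M[:,0].round(4))
E
python3 arc.py
```

```text
post angle 22.698156443686372 r 0.1299 yang+37.4 22.690633823883623 F [-5.1  3.6  6.7] Frad 5.9 w 0.225 31.7833 [ 0.4497 -0.0397  0.0863] toolx [-3.6e-03  7.0e-04 -1.0e+00]
```

>>> {"op": "play_rows", "data": {
  "deltas": [
    [[0.9,0,0.2,7.3,-0.0561],[0.9,0,0.2,7.3,-0.0561],[0.9,0,0.2,7.3,-0.0561],[0.9,0,0.2,7.3,-0.0561],[0.9,0,0.2,7.3,-0.0561],[0.9,0,0.2,7.3,-0.0561],[0.9,0,0.2,7.3,-0.0561],[0.9,0,0.2,7.3,-0.0561],[0.9,0,0.2,7.3,-0.0561],[0.9,0,0.2,7.3,-0.0561],[0.9,0,0.2,7.3,-0.0561],[0.9,0,0.2,7.3,-0.0561]]
  ]
}}

```text
t: 32.78
eef_pos: [0.4566, -0.1263, 0.0863]
orientation: [0.385, 0.593, -0.387, 0.592]
ft_force: [-4.4, 1.1, 4.6]
width: 0.225
```

```bash
python3 arc.py
```

```text
post angle 61.82286728671991 r 0.1294 yang+37.4 61.247297854893574 F [-4.4  1.1  4.6] Frad 3.6 w 0.225 32.7833 [ 0.4566 -0.1263  0.0863] toolx [-0.0036 -0.0015 -1.    ]
```

>>> {"op": "play_rows", "data": {
  "deltas": [
    [[0.9,0,0.2,7.3,-0.0561],[0.9,0,0.2,7.3,-0.0561],[0.9,0,0.2,7.3,-0.0561],[0.9,0,0.2,7.3,-0.0561],[0.9,0,0.2,7.3,-0.0561],[0.9,0,0.2,7.3,-0.0561],[0.9,0,0.05,3.65,-0.02805],[0.9,0,0.05,3.65,-0.02805],[0.9,0,0.05,3.65,-0.02805],[0.9,0,0.05,3.65,-0.02805],[0.9,0,0,0,0],[0.9,0,0,0,0]]
  ]
}}

```text
t: 33.78
eef_pos: [0.4933, -0.1741, 0.0864]
orientation: [0.244, 0.662, -0.247, 0.664]
ft_force: [-0.8, -3.8, -3.3]
width: 0.227
```

```bash
python3 arc.py
```

```text
post angle 88.78342237788175 r 0.1292 yang+37.4 86.72894068442179 F [-0.8 -3.8 -3.3] Frad 3.4 w 0.227 33.7833 [ 0.4933 -0.1741  0.0864] toolx [ 8.0e-04 -4.6e-03 -1.0e+00]
```

One unit is left.

>>> {"op": "play_rows", "data": {
  "deltas": [
    [[0.9,0,0.05,3.65,-0.028],[0.9,0,0.05,2.5,-0.028],[0.9,0,0,0,0],[0.9,0,0,0,0]]
  ]
}}

```text
t: 34.12
eef_pos: [0.4969, -0.1769, 0.0864]
orientation: [0.226, 0.67, -0.228, 0.669]
ft_force: [-5.0, -0.6, 2.4]
width: 0.224
```

```bash
python3 arc.py
```

```text
post angle 90.79074923399926 r 0.1292 yang+37.4 89.87490329203276 F [-5.  -0.6  2.4] Frad 3.5 w 0.224 34.1167 [ 0.4969 -0.1769  0.0864] toolx [-0.0014 -0.0023 -1.    ]
```

At about 90-91 deg, with the detent pulling gently back to centre. Release slowly and rise.

>>> {"op": "play_rows", "data": {
  "deltas": [
    [[0.8,0,0,0,0],[0.77,0,0,0,0],[0.74,0,0,0,0],[0.7,0,0,0,0],[0.6,0,0,0,0],[0.4,0,0,0,0],[0.4,0,0,0,0],[0.4,-5,0,0,0],[0.4,-10,0,0,0],[0.4,-15,0,0,0],[0.4,-15,0,0,0],[0.4,-15,0,0,0]]
  ]
}}

```text
t: 35.12
eef_pos: [0.4983, -0.177, 0.1481]
orientation: [0.226, 0.669, -0.228, 0.671]
ft_force: [0.0, 0.9, 0.6]
width: 0.603
```

```bash
python3 arc.py
python3 - <<'E'
from h import *
from station import robot
print(go(robot.get_state(),(.40,.02,.20),52))
t=robot.get_image("top")
for c,st,_ in blobs(t,(0,130,90),(10,255,255)): print(" red",c.round(1),st[4], cast(t,c,.11).round(4))
for c,st,_ in blobs(t,(100,110,60),(125,255,255),60): print(" blue",c.round(1),st[4],cast(t,c,.092).round(4))
E
```

```text
post angle 91.34567447808305 r 0.1284 yang+37.4 89.97271448639822 F [0.  0.9 0.6] Frad -0.7 w 0.603 35.1167 [ 0.4983 -0.177   0.1481] toolx [ 0.0018 -0.0026 -1.    ]
('shift mm', array([ -52.5,   96.6, -197.7]), 'turn', 0.01, 'yang', 52.57, 'tcp', array([ 0.4983, -0.177 ,  0.1481]), 'F', array([0. , 0.9, 0.6]), 'w', 0.603, 't', 35.1167)
 red [179.5 139.5] 52 [0.6978 0.3018 0.11  ]
 red [340.1 151.5] 37 [ 0.6782 -0.1512  0.11  ]
 red [275.4 158.4] 33 [0.6525 0.0308 0.11  ]
 red [282.5 222.9] 35 [0.4716 0.0057 0.11  ]
 blue [463.5 117.1] 113 [ 0.7971 -0.5136  0.092 ]
 blue [307.1 153.4] 185 [ 0.6743 -0.0594  0.092 ]
 blue [346.  185.2] 155 [ 0.5855 -0.1724  0.092 ]
 blue [276.1 191.8] 207 [0.5606 0.026  0.092 ]
```

All posts are back at the click positions to under a pixel, and all three modules are on the dial. Back the arm off and take a last look.

>>> {"op": "play_rows", "data": {
  "deltas": [
    [[0.4,-6,12,-24,0],[0.4,-6,12,-24,0],[0.4,-6,12,-24,0],[0.4,-6,12,-24,0],[0.4,-6,12,-24,0],[0.4,-6,12,-24,0],[0.4,-6,12,-24,0],[0.4,-6,12,-24,0],[0.4,0,0,0,0],[0.4,0,0,0,0]]
  ]
}}

```text
t: 36.0
eef_pos: [0.4039, 0.0168, 0.1947]
orientation: [0.225, 0.669, -0.227, 0.671]
ft_force: [0.9, 0.3, 0.6]
width: 0.601
```

```bash
python3 st.py
python3 - <<'E'
from h import *
from station import robot
t=robot.get_image("top"); s=robot.get_image("side")
P=[cast(t,c,.11) for c,st,_ in blobs(t,(0,130,90),(10,255,255)) ][1:]
for p in P: r=p-np.array([.5752,-.0730,.11]); print("post",p.round(4),(np.degrees(np.arctan2(r[1],r[0]))%90).round(2),np.hypot(r[0],r[1]).round(4))
for uv in ((346,185),(307,153),(276,192)): print([c for c in [lid(t,uv,zc=.092,tilt=0,lo=(100,110,60),amin=60,phi=np.radians(7.6))] for c in (c[0].round(4),np.round(c[2],3),np.degrees(c[1]).round(1))])
print([b[0].round(1) for b in blobs(s,(100,110,60),(125,255,255),60)])
a=cv2.resize(t["img"][125:265,240:400,::-1],(400,350),interpolation=cv2.INTER_CUBIC); b=cv2.resize(s["img"][180:320,230:390,::-1],(400,350),interpolation=cv2.INTER_CUBIC)
cv2.imwrite("pics/end.png",np.hstack([a,b]))
E
```

```text
36.0 [-0.117  -0.0946 -0.5338  1.1283 -0.0025  0.5338] toolx [ 0.0031 -0.0029 -1.    ] yang 52.71 [0.4039 0.0168 0.1947] [0.9 0.3 0.6] 0.601
post [ 0.6782 -0.1512  0.11  ] 52.78 0.1293
post [0.6529 0.0308 0.11  ] 53.17 0.1297
post [ 0.4967 -0.1761  0.11  ] 52.73 0.1296
[array([ 0.5886, -0.1733,  0.092 ]), array([0.055, 0.037]), np.float64(9.9)]
[array([ 0.674 , -0.0595,  0.092 ]), array([0.035, 0.055]), np.float64(7.7)]
[array([0.5614, 0.025 , 0.092 ]), array([0.037, 0.054]), np.float64(1.8)]
[array([286.5, 216.5]), array([331.2, 263.2])]
```

View pics/end.png

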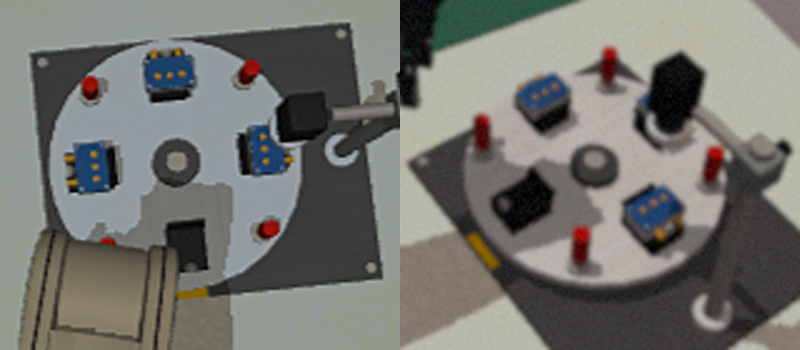

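The final view shows modules in the right nest (265,150, under the camera), the far nest (170,75) and the left nest (92,168), with the front nest empty at (188,245). The posts are at 52.7-53.2 deg against 52.6 at the start, so the dial has clicked.

```bash
python3 -c "
from station import robot
print(robot.hand_in(), robot.get_state()['t'])"
```

```text
the job is handed in; nothing more can be done
the job is handed in; nothing more can be done
```

I laid the module flat in the front nest with its jacks either side of the button, turned the dial a quarter turn anticlockwise by a pinched post, released it and handed in at about 36 s. No verdict was reported.

**Last checks**
- **Dial:** the post angles are within about 0.5 deg of a click position.
- **Module:** after I released it, before the turn, its lid was flat and at the same height as module_b's, and its yaw was right. It sat about 1.9 mm outward of the nest centre, near the edge of the 2 mm play. After the turn the top camera sees its lid centre within about 1 mm of the camera spot, partly hidden by the camera body. Its yaw read 2 deg off there.
- **Other modules:** the two are still in their nests, now the far and left ones. In the same coarse view module_c's yaw read about 6 deg off, though the picture shows it sitting in its nest.
- **Bottle and wrench:** the bottle's cap reads the same position as at the start. The wrench was never approached, but I did not check it again.

**What went wrong on the way**
- **Joint 6 limit:** it ran to its upper limit while turning and the tool leaned 4.3 deg. I cancelled the lean by turning back to the lower limit, where joint 6 read -3.1404 against a limit of -3.14.
- **Tipping flat:** pressing at up to 30 N would not turn the module in the pads. I eased the grip with its back edge resting on the nest floor, and it tipped the rest of the way between the pads in one quick slip. Its jack side came down up to about 18 mm in that slip.

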